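# Close the market stall's sliding showcase

## Task

The showcase door is kept from closing by a wooden stop block standing in its path: take the block out and stand it upright in the small empty tray beside the case. Then slide the glazed door shut until the rubber buffers on its leading edge bear snugly against the end of the frame, pressing gently so as not to strain the glass, and leave it closed like that. Do not disturb the other wares on the table.

Things in the scene. Friction and masses are not known exactly. Their poses are not given: they have to be found in the camera images.
- case: low wooden showcase fixed to the table, 240 (x) x 420 (y) x 103 mm high; a sliding door covers its open top. Origin: centre of its underside; x across (-x side near the robot), y along the track, z up. The door closes towards -y. Flat runner ledges along the long sides, 33 mm wide, centred at x = -91.5 and +91.5 mm, tops 85 mm above the table; outside them guide lips rise to 103 mm.
- door: glazed door in a dark wooden frame lying flat on the case, 211 (x) x 200 (y) x 14 mm thick; slides only along the case's y. Origin: centre of its underside, 87 mm above the table; axes as the case's. Takes about 3 N to slide, has no spring, stays where left. Starts 110 to 170 mm back from where its bare edge would meet the frame. 15 N or more on the frame strains the glass.
- pull (a point): middle of the top of the door's pull: an upright wooden bar on the middle of the door, 70 mm (case's x) x 16 mm (y), standing 32 mm above the door's top; its top is 133 mm above the table. Axes as the case's.
- edge (a point): middle of the door's bare leading edge (its -y edge, mid thickness). Two black rubber buffers, 50 mm either side of it, stick out towards -y by 4 to 20 mm: it differs each time and is not measured. Once they touch the frame, resistance rises about 8 N per mm; 4 to 9 N above the sliding force is a snug close. Axes as the case's.
- jamb: end board of the case frame, 216 (x) x 20 (y) x 103 mm high, against which the door closes. Origin: centre of its underside; axes as the case's; the face that the buffers meet is at y = +10 mm in its frame.
- block: loose plain light wooden stop block, 24 (x) x 44 (y) x 50 mm high, about 45 g, standing on the near runner ledge between the door's leading edge and the frame end. Origin: centre of its underside; z up. Turned up to 0.12 rad from the case.
- tray: small fixed dark wooden tray, 130 x 130 x 26 mm high outside, walls and floor 5 mm thick, empty, open on top. Origin: centre of its underside on the table; z up.
- teacup: loose ceramic cup, 72 mm across, 65 mm high, a bystander. Origin: centre of its underside.
- weight: loose brass weight with a knob, 52 mm across, 70 mm high, a bystander. Origin: centre of its underside.
- jar: loose ceramic jar with wooden cap, 60 mm across, 85 mm high, a bystander. Origin: centre of its underside.
Things that resemble listed ones, but are neither listed nor needed, are in the scene too. What is shaped like the block but purple or yellow is not meant.

How it is judged (in metres and radians):
On the way, in this order (a step that is already met when the one before it is completed fails the run):
1. the stop block stands upright in the tray (x of block in the frame of tray between -0.06 and 0.06 m and y of block in the frame of tray between -0.06 and 0.06 m and z of block in the frame of tray between -0.005 and 0.012 m and angle between block's own z axis and vertical below 0.2 rad), for 0.2 s.
2. the door's buffers are pressed against the frame end (more than 3 N) (contact force between door and jamb above 3 N), for 0.2 s.
At the end, for the whole second after the job is handed in: Door shut, under 5 mm/s, its buffers bearing on the frame end with over 1 N; block upright (tilt under 0.2 rad), under 20 mm/s, on the tray floor: centre within 60 mm of the tray's in x and y of the tray, underside -5 to 12 mm from the tray's underside (all of step 1 and contact force between door and jamb above 1 N and linear speed of block below 0.02 m/s and linear speed of door below 0.005 m/s); the robot touches nothing.
It fails at once if the door presses on the frame end with more than 15 N (contact force between door and jamb above 15 N).
It fails at once if the teacup is moved more than 30 mm (distance of teacup from where it was at the start of the episode above 0.03 m).
It fails at once if the weight is moved more than 30 mm (distance of weight from where it was at the start of the episode above 0.03 m).
It fails at once if the jar is moved more than 30 mm (distance of jar from where it was at the start of the episode above 0.03 m).
It also fails if it takes over 64 s, if anything falls off the work surface, if the arm or the gripper's body presses on something with over 40 N, if the wrist force passes 120 N, or if a joint passes its speed limit or range.

## Robot

A 6-joint arm with a two-finger parallel gripper is mounted at the origin on the work surface. World frame = base frame: x ahead of the robot, y to its left, z up, the work surface at z = 0. Lengths are in m, angles in degrees, forces in N, time in s.
With the tool pointing down it reaches from about 0.3 to 0.75 m from the base axis. Payload 8.5 kg.
Tool frame: the origin (TCP) lies at the very end of the fingers, on their centre line; the grasp point (between the pads) lies 19 mm behind it; y points along the fingers, z is the direction in which the jaws open and shut, and the axes are right-handed (so a half turn about y gives the same grasp; the last joint's range is limited). The gripper opens to 85 mm and grips with 20 to 120 N. Pads are 22 mm wide; open, the fingers measure 114 mm over their backs; the gripper's body (76 mm by 85 mm) begins 54 mm behind the grasp point. The pads swing forward as they close: fully open they stand 13 mm farther back than shut.
Start: joints at [-79.429, 21.807, 74.336, -0, 83.858, -12.336], TCP at [0.214, -0.507, 0.205] pointing down, gripper open.
Joint ranges: [-178.18, 178.18], [-50.72, 133.34], [12.68, 142.11], [-81.47, 261.47], [9.98, 163.14], [-165.26, 165.26]. Speed limits (degrees/s): [136.94, 136.94, 180, 180, 180, 180].

## Interface

Orientations are given as a 3x3 rotation matrix whose columns are the frame's x, y, z axes.
In Python, from rig import env gives the robot as it stands. The module is installed in compiled form; this text tells all that it offers.
- The arm moves only by the tool servo_tool, never from a script. Its argument "rows" is one flat list of numbers, 7 for each row, row after row: the opening, from 0 (shut) to 1 (fully open), then the shift along the world's x, y, z in m, then the turn, a rotation vector about the world's x, y, z in degrees. A call has 1 to 10 rows; each row shifts and turns the commanded pose from where the row before left it; what a row does not reach is not made up. A row lasts 1/12 s, in which the tool goes at most 41.7 mm and 7.16 degrees, less where a joint would pass 70% of its speed; a pose out of reach is approached as far as the arm can. A call with a gripper value outside its range is refused whole. The fingers move at their own pace and stop on an object; "force" is the grip in N (left out, the last holds). Time passes only in rows, so rows that do not move let the fingers close. It gives the time, the measured TCP pose, the force and the opening at its end, in the units of the state.
- env.observe(): the state, without advancing time (a new reading comes with each control period).
- env.get_image(name): name is "scene" or "top" or "wrist"; returns the picture (400x640x3 uint8, red, green, blue); there is no depth.
- env.camera_model(name): a dict with "camera_matrix" (3x3 intrinsics, pixels), "R" (3x3) and "t" (3): a world point X has camera coordinates R X + t; the wrist camera has in their place "mount" (4x4, takes a point from camera to tool coordinates, whose origin is the TCP and whose axes are the tool frame's). Camera axes: x right, y down, z forward; pixel columns grow to the right and rows downward; lengths in m; the calibration is good to about 2 mm. A picture is of the moment at which its call begins: read the wrist's pose just before it. camera_model takes no time and is no camera call.
- env.close_job(): hands the job in, once; it reports no verdict.
The state is a dict: "time_s": time; "q": joint angles; "qvel": joint speeds; "joint_efforts": joint torques, N m; "position": TCP position; "tool_rot": TCP orientation; "ft_force": force on the tool from outside, world axes, zero at the start; "wrist_torque": the same for the moment, N m; "grip_width": finger opening in m.
Only numpy, scipy, OpenCV 4.12 (cv2) and the standard library are available. Lean on these libraries where they do the work, as an engineer would, in place of code of your own. Each camera call takes 0.05 s, during which the arm holds its last target.

## Working session

There is one attempt and no reset: what is moved stays moved. The work goes in short steps, Python scripts to look and compute and a tool call to move; the robot and the scene stay as the last step left them, time stands still between calls to the robot, and variables do not carry over. Pictures are saved under pics/ and viewed, and the job is handed in when it is done.

Besides the shell and the picture viewer there is one more tool, called by a JSON object that holds its "api" and its "payload", one argument or row to a line. servo_tool: Moves the arm, as the interface text tells. Its arguments: {"type":"object","properties":{"rows":{"type":"array","items":{"type":"number"}},"force":{"type":"number"}},"required":["rows"]}

```bash
mkdir -p pics
python3 - <<'E'
from rig import env
import cv2,numpy as np
s=env.observe();print({k:np.round(v,3).tolist() for k,v in s.items()})
for n in("scene","top","wrist"):
    cv2.imwrite(f"pics/{n}0.png",env.get_image(n)[:,:,::-1])
    m=env.camera_model(n);print(n,{k:np.round(v,4).tolist() for k,v in m.items() if not isinstance(v,str)})
E
```

```text
{'time_s': 0.0, 'q': [-79.43, 21.842, 74.385, -0.001, 83.859, -12.337], 'qvel': [-0.001, 0.016, 0.015, 0.003, 0.089, 0.013], 'joint_efforts': [0.001, -44.846, -23.128, -0.0, 0.005, 0.0], 'position': [0.214, -0.506, 0.204], 'tool_rot': [[-0.921, -0.0, 0.389], [-0.389, 0.001, -0.921], [-0.0, -1.0, -0.001]], 'ft_force': [0.413, -0.302, 0.886], 'wrist_torque': [-0.017, 0.036, 0.021], 'grip_width': 0.085}
scene {'camera_matrix': [[433.543, 0.0, 323.1383], [0.0, 433.543, 196.4926], [0.0, 0.0, 1.0]], 'R': [[0.8244, 0.5657, -0.0176], [0.4003, -0.6047, -0.6885], [-0.4001, 0.5606, -0.725]], 't': [-0.4308, -0.1089, 1.2907]}
top {'camera_matrix': [[420.6616, 0.0, 322.6081], [0.0, 420.6616, 200.2004], [0.0, 0.0, 1.0]], 'R': [[0.0169, -0.9999, -0.0019], [-0.996, -0.0166, -0.088], [0.088, 0.0034, -0.9961]], 't': [0.0484, 0.5021, 1.3081]}
wrist {'camera_matrix': [[337.5787, 0.0, 321.5213], [0.0, 337.5787, 197.5664], [0.0, 0.0, 1.0]], 'mount': [[0.0006, 0.9476, 0.3194, -0.0817], [0.0001, -0.3194, 0.9476, -0.1688], [1.0, -0.0005, -0.0003, 0.0007], [0.0, 0.0, 0.0, 1.0]]}
```

View pics/scene0.png

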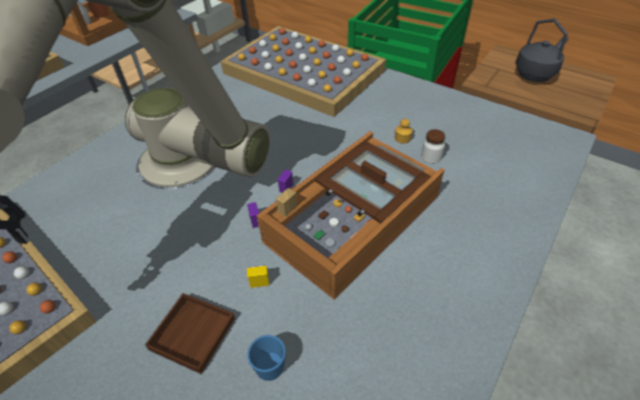

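View pics/top0.png

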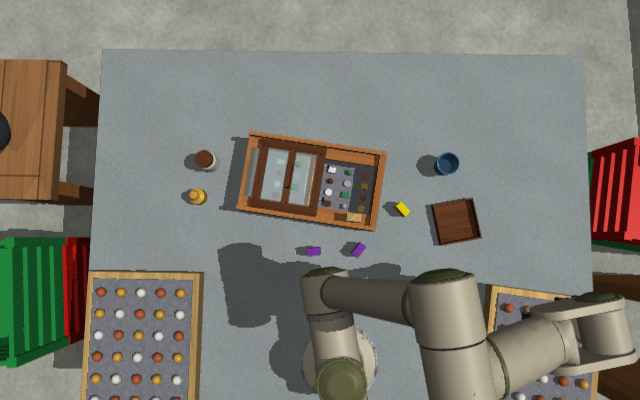

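View pics/wrist0.png

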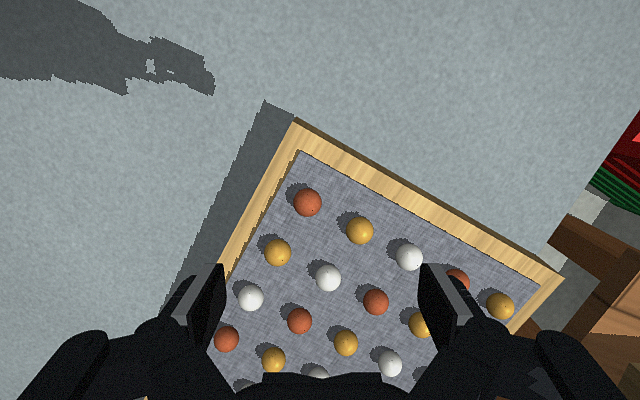

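The light block is at scene (288,203) and top (355,217), on the near ledge. Lookalikes in the top view are purple (313,251), purple (358,249) and yellow (402,209). By its colour and its place on the ledge, the light one is the target. I'll check it in a close crop.

Run:
```python
import cv2
a=cv2.imread("pics/top0.png")[120:250,230:400];cv2.imwrite("pics/topcrop.png",cv2.resize(a,None,fx=4.5,fy=4.5,interpolation=cv2.INTER_CUBIC))
a=cv2.imread("pics/scene0.png")[130:300,235:455];cv2.imwrite("pics/scenecrop.png",cv2.resize(a,None,fx=3.5,fy=3.5,interpolation=cv2.INTER_CUBIC))
a=cv2.imread("pics/top0.png")[180:260,410:500];cv2.imwrite("pics/traycrop.png",cv2.resize(a,None,fx=5,fy=5,interpolation=cv2.INTER_CUBIC))
```

```text
(no output)
```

View pics/topcrop.png

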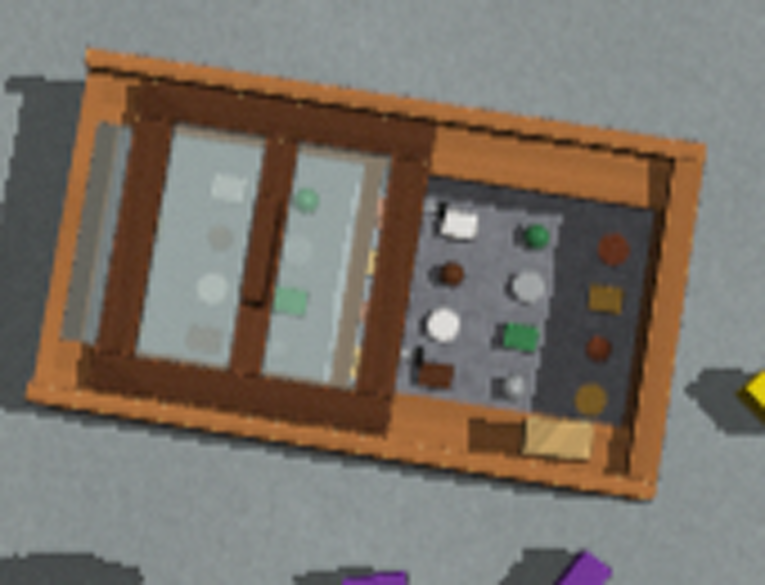

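View pics/scenecrop.png

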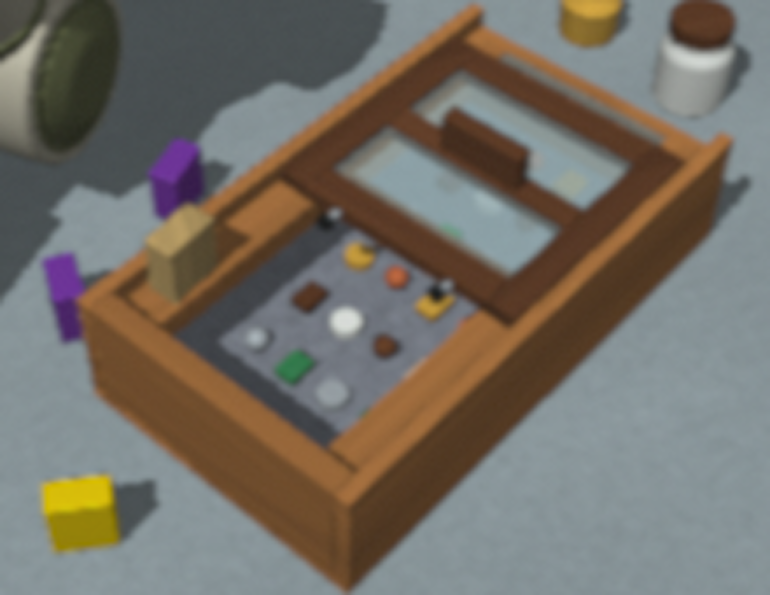

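View pics/traycrop.png

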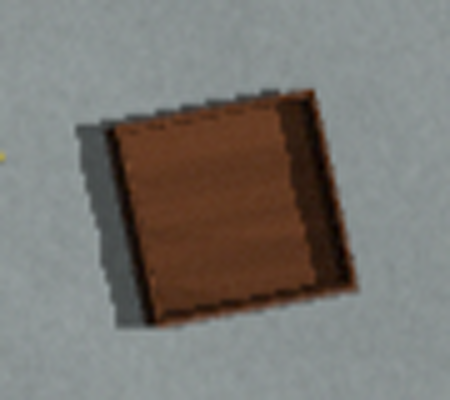

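```bash
cat > h.py <<'E'
import numpy as np,cv2
from rig import env
def cast(name,px,z,T=None):
    m=env.camera_model(name);K=m["camera_matrix"]
    px=np.atleast_2d(np.float64(px));d=np.c_[px,np.ones(len(px))]@np.linalg.inv(K).T
    if name=="wrist":
        M=np.array(m["mount"]);R=T[0]@M[:3,:3];o=T[0]@M[:3,3]+T[1];d=d@R.T
    else:
        R=np.array(m["R"]);o=-R.T@m["t"];d=d@R
    return o+d*((z-o[2])/d[:,2])[:,None]
E
python3 - <<'E'
from h import *
np.set_printoptions(precision=4,suppress=True)
def c(p,s,o): return (np.float64(p)+.5)/s-.5+o
C=cast("top",c([(88,52),(705,147),(652,497),(30,398)],4.5,(230,120)),.103)
print("case",C[:,:2],C.mean(0),[np.linalg.norm(C[i]-C[i-1]) for i in range(4)])
C2=cast("scene",c([(480,8),(728,140),(350,495),(82,300)],3.5,(235,130)),.103);print("case scene",C2[:,:2],C2.mean(0),[np.linalg.norm(C2[i]-C2[i-1]) for i in range(4)])
for i,j in((0,1),(3,2)):
    for Q in(C,):print("ydir deg",np.degrees(np.arctan2(*(Q[i]-Q[j])[[0,1]])))
a=C2;print(np.degrees(np.arctan2(*(a[1]-a[2])[:2])),np.degrees(np.arctan2(*(a[0]-a[3])[:2])))
T=cast("top",c([(112,127),(315,92),(357,290),(152,326)],5,(410,180)),.026)
print("tray",T[:,:2],T.mean(0),[np.linalg.norm(T[i]-T[i-1]) for i in range(4)])
for n,off in(("top",0),("scene",0)):
    im=cv2.imread(f"pics/{n}0.png");h=cv2.cvtColor(im,cv2.COLOR_BGR2HSV)
    x,y,w,hh=(340,205,35,22) if n=="top" else (272,185,32,35)
    print(n,im[217,355] if n=="top" else im[193,287])
    sub=h[y:y+hh,x:x+w];m=((sub[...,0]>=14)&(sub[...,0]<=24)&(sub[...,2]>(140 if n=="top" else 135))&(sub[...,1]>70)&(sub[...,1]<165)).astype(np.uint8)
    k,l,st,ce=cv2.connectedComponentsWithStats(m);i=1+st[1:,4].argmax()
    cn=np.argwhere(l==i)[:,::-1].astype(np.float32);r=cv2.minAreaRect(cn);bx=cv2.boxPoints(r)
    print(st[i],r)
    P=cast(n,bx+np.array([x,y]),.135);print("block",cast(n,ce[i]+np.array([x,y]),.135),P[:,:2],[np.linalg.norm(P[j]-P[j-1]) for j in range(4)])
# door pull
print("pull scene top mid", cast("scene",c([(446,112),(525,155),(485,132)],3.5,(235,130)),.133))
print("pull top", cast("top",c([(268,150),(245,303),(270,228)],4.5,(230,120)),.133))
E
```

```text
case [[ 0.6992  0.2814]
 [ 0.6415 -0.132 ]
 [ 0.4082 -0.0981]
 [ 0.4664  0.3121]] [0.5538 0.0909 0.103 ] [np.float64(0.23485592813401282), np.float64(0.41736235239651065), np.float64(0.23575541515687307), np.float64(0.4142956157029463)]
case scene [[ 0.474   0.3123]
 [ 0.6994  0.2774]
 [ 0.6401 -0.1265]
 [ 0.4102 -0.0976]] [0.5559 0.0914 0.103 ] [np.float64(0.41478078414935743), np.float64(0.22807859093132082), np.float64(0.40820303259858803), np.float64(0.23177735683147407)]
ydir deg 7.9511971946446875
ydir deg 8.075995291678957
8.343242278419774 8.848298608602725
tray [[ 0.4914 -0.2879]
 [ 0.5157 -0.4159]
 [ 0.3917 -0.4404]
 [ 0.3672 -0.3121]] [ 0.4415 -0.3641  0.026 ] [np.float64(0.12658264791809223), np.float64(0.13033260701125268), np.float64(0.12634766092488944), np.float64(0.13060617176988287)]
top [ 98 157 192]
[  7   7  16  10 127] ((14.276923179626465, 11.784616470336914), (15.628376007080078, 8.18629264831543), 7.125016689300537)
block [[ 0.4446 -0.0352  0.135 ]] [[ 0.4354 -0.012 ]
 [ 0.4589 -0.0146]
 [ 0.4541 -0.0594]
 [ 0.4306 -0.0567]] [np.float64(0.04497296843909871), np.float64(0.023633732786570442), np.float64(0.045049224900254654), np.float64(0.023622972005888365)]
scene [ 96 149 174]
[  0   0  31  24 199] ((13.73008918762207, 10.04867172241211), (8.184271812438965, 37.72290802001953), 48.8140754699707)
block [[ 0.4454 -0.0346  0.135 ]] [[ 0.4306 -0.0781]
 [ 0.436   0.0214]
 [ 0.459   0.0118]
 [ 0.4525 -0.0859]] [np.float64(0.023197207864184208), np.float64(0.0997037681160006), np.float64(0.024890967912062585), np.float64(0.09794419784959946)]
pull scene top mid [[0.5308 0.1625 0.133 ]
 [0.5986 0.1544 0.133 ]
 [0.5641 0.1595 0.133 ]]
pull top [[0.6286 0.1566 0.133 ]
 [0.5282 0.1691 0.133 ]
 [0.5774 0.1541 0.133 ]]
```

{"api": "servo_tool", "payload": {
  "rows": [0.8, 0.0154, 0.0313, 0, 0, 0, 6.1, 0.8, 0.0154, 0.0313, 0, 0, 0, 6.1, 0.8, 0.0154, 0.0313, 0, 0, 0, 6.1, 0.8, 0.0154, 0.0313, 0, 0, 0, 6.1, 0.8, 0.0154, 0.0313, 0, 0, 0, 6.1, 0.8, 0.0154, 0.0313, 0, 0, 0, 6.1, 0.8, 0.0154, 0.0313, 0, 0, 0, 6.1, 0.8, 0.0154, 0.0313, 0, 0, 0, 6.1, 0.8, 0.0154, 0.0313, 0, 0, 0, 6.1, 0.8, 0.0154, 0.0313, 0, 0, 0, 6.1]
}}

```text
time_s: 0.98
position: [0.3684, -0.1919, 0.2047]
tool_rot: [[-0.101, -0.0, 0.995], [-0.995, 0.0, -0.101], [-0.0, -1.0, -0.0]]
ft_force: [0.0, -1.0, 0.4]
grip_width: 0.0683
```

{"api": "servo_tool", "payload": {
  "rows": [0.8, 0.0154, 0.0313, 0, 0, 0, 0, 0.8, 0.0154, 0.0313, 0, 0, 0, 0, 0.8, 0.0154, 0.0313, 0, 0, 0, 0, 0.8, 0.0154, 0.0313, 0, 0, 0, 0, 0.8, 0.0154, 0.0313, 0, 0, 0, 0, 0.8, 0, 0, 0, 0, 0, 0, 0.8, 0, 0, 0, 0, 0, 0]
}}

```text
time_s: 1.57
position: [0.4452, -0.0358, 0.2045]
tool_rot: [[-0.103, -0.001, 0.995], [-0.995, 0.0, -0.103], [-0.0, -1.0, -0.001]]
ft_force: [-0.3, -0.6, -0.5]
grip_width: 0.0683
```

Run:
```python
from h import *
s=env.observe();print({k:np.round(s[k],4).tolist() for k in("time_s","position","tool_rot","q","ft_force")})
np.savez("w1.npz",R=s["tool_rot"],p=s["position"])
cv2.imwrite("pics/wrist1.png",env.get_image("wrist")[:,:,::-1])
```

```text
{'time_s': 1.5667, 'position': [0.4452, -0.0358, 0.2045], 'tool_rot': [[-0.1026, -0.0006, 0.9947], [-0.9947, 0.0001, -0.1026], [-0.0, -1.0, -0.0006]], 'q': [-19.8442, 11.4221, 89.5705, -0.0073, 79.0412, -13.9513], 'ft_force': [-0.3301, -0.6038, -0.4512]}
```

View pics/wrist1.png

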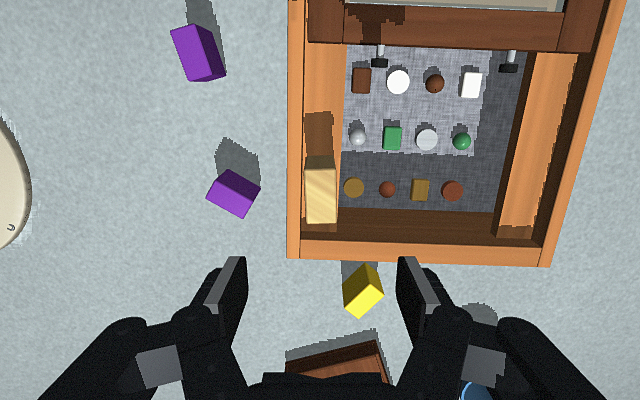

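Wrist view: the light block is at about (321,190), and its top face spans roughly x 305–337. Purple blocks are at (198,53) and (233,193), yellow at (362,291). Refining the block's pose here.

Run:
```python
from h import *
np.set_printoptions(precision=4,suppress=True)
im=cv2.imread("pics/wrist1.png");cv2.imwrite("pics/wc.png",cv2.resize(im[140:240,280:360],None,fx=6,fy=6,interpolation=cv2.INTER_CUBIC))
cv2.imwrite("pics/wd.png",cv2.resize(im[0:90,290:640],None,fx=2.2,fy=2.2,interpolation=cv2.INTER_CUBIC))
```

```text
(no output)
```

View pics/wc.png

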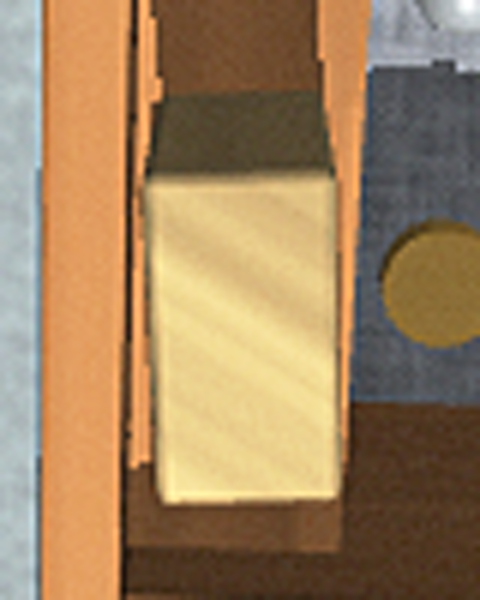

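View pics/wd.png

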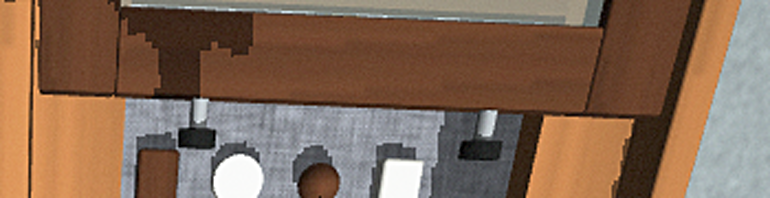

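Run:
```python
from h import *
np.set_printoptions(precision=4,suppress=True)
d=np.load("w1.npz");T=(d["R"],d["p"])
c=lambda p,s,o:(np.float64(p)+.5)/s-.5+np.array(o)
B=cast("wrist",c([(147,180),(334,175),(340,498),(163,502)],6,(280,140)),.135,T)
print(B,B.mean(0),[np.linalg.norm(B[i]-B[i-1]) for i in range(4)],np.degrees(np.arctan2(*((B[0]+B[1]-B[2]-B[3])[:2]))))
# buffers (z 0.094 mid), door edge top z .101
E=cast("wrist",c([(40,93),(662,115)],2.2,(290,0)),.101,T);print("edge",E)
F=cast("wrist",c([(197,146),(480,159)],2.2,(290,0)),.089,T)
F2=cast("wrist",c([(197,130),(482,142)],2.2,(290,0)),.099,T);print("buf lower/upper front",F,F2)
J=cast("wrist",[(300,258),(549,267)],.103,T);print("jamb outer",J)
J=cast("wrist",[(300,238),(549,246)],.103,T);print("jamb inner",J)
```

```text
[[ 0.4347 -0.0121  0.135 ]
 [ 0.4572 -0.0138  0.135 ]
 [ 0.4541 -0.0559  0.135 ]
 [ 0.4317 -0.0542  0.135 ]] [ 0.4444 -0.034   0.135 ] [np.float64(0.042143683849544665), np.float64(0.022584633696789258), np.float64(0.04221004435033463), np.float64(0.02255204052603661)] 4.119647915669846
edge [[0.4464 0.0752 0.101 ]
 [0.6545 0.0468 0.101 ]]
buf lower/upper front [[0.4998 0.0536 0.089 ]
 [0.6006 0.0387 0.089 ]] [[0.4984 0.0584 0.099 ]
 [0.5957 0.0445 0.099 ]]
jamb outer [[ 0.4188 -0.1005  0.103 ]
 [ 0.6425 -0.1329  0.103 ]]
jamb inner [[ 0.4212 -0.0809  0.103 ]
 [ 0.6401 -0.1114  0.103 ]]
```

{"api": "servo_tool", "payload": {
  "rows": [0.7, -0.0005, 0.001, -0.025, 0, 0, 0.5, 0.7, 0, 0, -0.025, 0, 0, 0.5, 0.7, 0, 0, -0.023, 0, 0, 0, 0.7, 0, 0, -0.015, 0, 0, 0, 0.7, 0, 0, -0.0085, 0, 0, 0, 0.7, 0, 0, 0, 0, 0, 0],
  "force": 25
}}

```text
time_s: 2.12
position: [0.4436, -0.0369, 0.107]
tool_rot: [[-0.091, -0.003, 0.996], [-0.996, 0.001, -0.091], [-0.001, -1.0, -0.003]]
ft_force: [-0.1, -0.1, -0.4]
grip_width: 0.0598
```

{"api": "servo_tool", "payload": {
  "rows": [0.2, 0, 0, 0, 0, 0, 0, 0.2, 0, 0, 0, 0, 0, 0, 0.2, 0, 0, 0, 0, 0, 0, 0.2, 0, 0, 0, 0, 0, 0, 0.15, 0, 0, 0, 0, 0, 0, 0.1, 0, 0, 0, 0, 0, 0, 0.1, 0, 0, 0, 0, 0, 0]
}}

```text
time_s: 2.7
position: [0.4445, -0.0362, 0.1092]
tool_rot: [[-0.088, 0.0, 0.996], [-0.996, -0.001, -0.088], [0.001, -1.0, 0.0]]
ft_force: [-3.7, 0.4, 10.7]
grip_width: 0.0085
```

Run:
```python
from h import *
s=env.observe();print({k:np.round(s[k],4).tolist() for k in("time_s","position","ft_force","grip_width")})
cv2.imwrite("pics/wrist2.png",env.get_image("wrist")[:,:,::-1])
```

```text
{'time_s': 2.7, 'position': [0.4445, -0.0362, 0.1092], 'ft_force': [-3.7415, 0.3844, 10.665], 'grip_width': 0.0085}
```

View pics/wrist2.png

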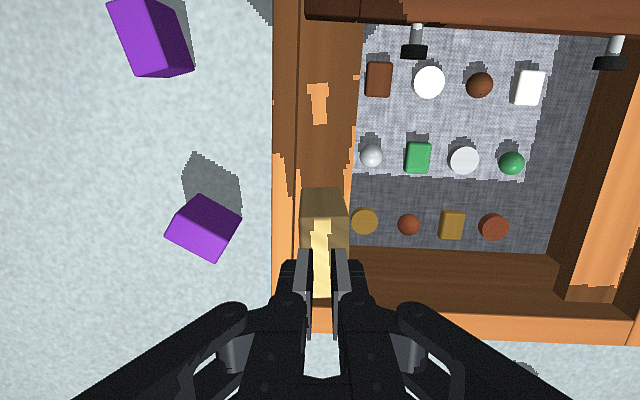

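The jaws went all the way to the commanded width, with 10.7 N upward, so they are not holding the block. Looking from the other cameras.

Run:
```python
from h import *
im=env.get_image("scene")[:,:,::-1]
cv2.imwrite("pics/s2.png",cv2.resize(im[120:270,220:400],None,fx=4,fy=4,interpolation=cv2.INTER_CUBIC))
im=env.get_image("wrist")[:,:,::-1]
cv2.imwrite("pics/w2c.png",cv2.resize(im[170:330,240:400],None,fx=3.7,fy=3.7,interpolation=cv2.INTER_CUBIC))
print(env.observe()["ft_force"],env.observe()["position"])
```

```text
[-4.3869495   0.57788614 12.51310794] [ 0.44447778 -0.03617014  0.10922438]
```

View pics/s2.png

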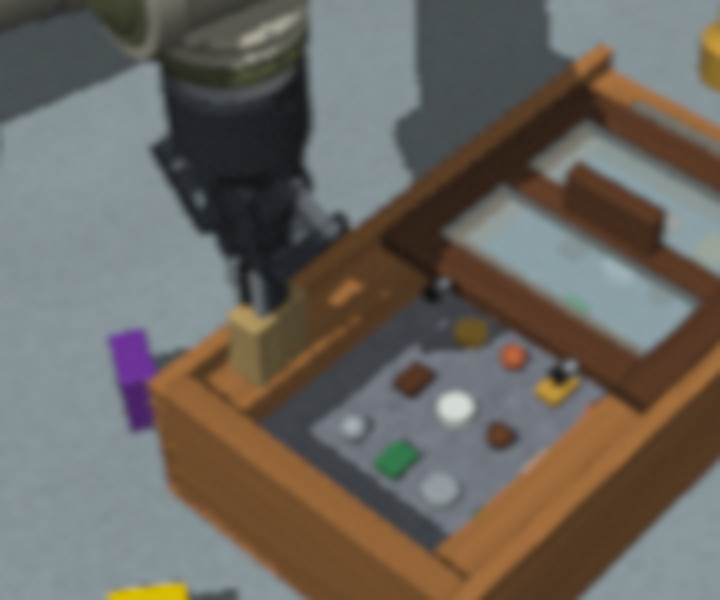

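View pics/w2c.png

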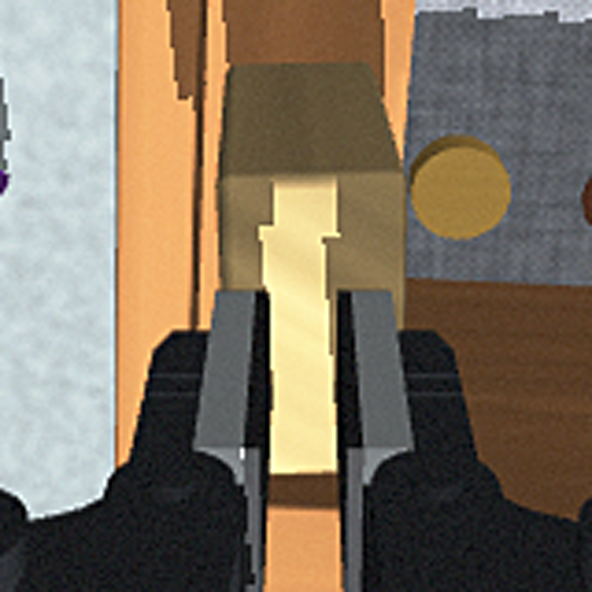

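Run:
```python
from h import *
np.set_printoptions(precision=4,suppress=True)
im=cv2.imread("pics/scene0.png");cv2.imwrite("pics/sb.png",cv2.resize(im[180:225,268:308],None,fx=14,fy=13,interpolation=cv2.INTER_CUBIC))
s=env.observe();m=env.camera_model("wrist");M=np.linalg.inv(m["mount"])
for w in(-.004,.004):
  for x in (-.011,.011):
    for y in(0,-.02,-.026):
      p=M[:3,:3]@[x,y,w]+M[:3,3];u=m["camera_matrix"]@p;u=u[:2]/u[2];print(w,x,y,u,(u-[240,170])*3.7)
```

```text
-0.004 -0.011 0 [314.6429 221.2141] [276.1787 189.492 ]
-0.004 -0.011 -0.02 [313.8667 237.1538] [273.3067 248.4689]
-0.004 -0.011 -0.026 [313.5975 242.6821] [272.3106 268.9237]
-0.004 0.011 0 [314.9203 257.4727] [277.205 323.649]
-0.004 0.011 -0.02 [314.2069 276.7842] [274.5655 395.1014]
-0.004 0.011 -0.026 [313.9609 283.4434] [273.6553 419.7404]
0.004 -0.011 0 [329.4439 221.2034] [330.9425 189.4527]
0.004 -0.011 -0.02 [330.3831 237.1417] [334.4174 248.4241]
0.004 -0.011 -0.026 [330.7088 242.6695] [335.6227 268.8771]
0.004 0.011 0 [329.172 257.462] [329.9364 323.6094]
0.004 0.011 -0.02 [330.0422 276.772 ] [333.1563 395.0564]
0.004 0.011 -0.026 [330.3423 283.4307] [334.2666 419.6935]
```

View pics/sb.png

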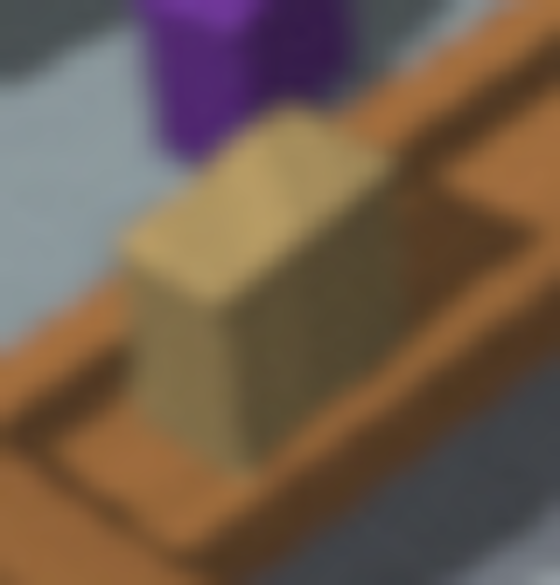

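Run:
```python
from h import *
np.set_printoptions(precision=4,suppress=True)
c=lambda p:((np.float64(p)+.5)/[14,13]-.5+[268,180])
print("bottom",cast("scene",c((243,472)),.085))
for z in(.11,.12,.125,.13,.135,.14):print(z,cast("scene",c([(213,305),(122,250),(390,160),(293,108)]),z)[:,:2].tolist())
```

```text
bottom [[ 0.4517 -0.053   0.085 ]]
0.11 [[0.43814829017218027, -0.04041734080833581], [0.41692984586812254, -0.03820205337499538], [0.4409498793935958, 0.0049623375376649514], [0.41885837905419787, 0.006483265437307817]]
0.12 [[0.4445668871839692, -0.047215792020294245], [0.42363394744893634, -0.045030312365265], [0.44733077964912016, -0.002446719490770799], [0.4255365312756594, -0.0009462564215502178]]
0.125 [[0.44777618568986366, -0.05061501762627352], [0.42698599823934325, -0.04844444186039981], [0.45052122977688236, -0.006151248004988785], [0.4288756073863902, -0.004661017350979235]]
0.13 [[0.4509854841957581, -0.054014243232252734], [0.43033804902975004, -0.051858571355534566], [0.45371167990464445, -0.00985577651920666], [0.4322146834971209, -0.008375778280408142]]
0.135 [[0.45419478270165264, -0.05741346883823195], [0.43369009982015694, -0.05527270085066932], [0.45690213003240665, -0.013560305033424536], [0.4355537596078517, -0.012090539209837159]]
0.14 [[0.4574040812075471, -0.060812694444211224], [0.43704215061056384, -0.05868683034580413], [0.4600925801601688, -0.01726483354764241], [0.4388928357185825, -0.015805300139266287]]
```

{"api": "servo_tool", "payload": {
  "rows": [0.1, 0, 0, 0.02, 0, 0, 0, 0.1, 0, 0, 0.02, 0, 0, 0, 0.4, 0, 0, 0, 0, 0, 0, 0.6, 0, 0, 0, 0, 0, 0, 0.6, 0, 0, 0, 0, 0, 0]
}}

```text
time_s: 3.27
position: [0.4443, -0.036, 0.1478]
tool_rot: [[-0.089, -0.001, 0.996], [-0.996, 0.0, -0.089], [-0.0, -1.0, -0.001]]
ft_force: [-0.5, 0.4, -0.2]
grip_width: 0.0445
```

Run:
```python
from h import *
s=env.observe();print({k:np.round(s[k],4).tolist() for k in("time_s","position","ft_force","grip_width")})
np.savez("w3.npz",R=s["tool_rot"],p=s["position"])
cv2.imwrite("pics/wrist3.png",env.get_image("wrist")[:,:,::-1])
```

```text
{'time_s': 3.2667, 'position': [0.4443, -0.036, 0.1478], 'ft_force': [-0.5064, 0.3537, -0.1606], 'grip_width': 0.0445}
```

View pics/wrist3.png

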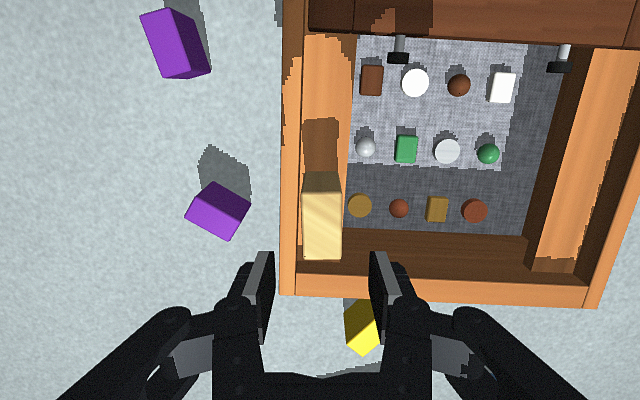

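Measured: the finger ends sit about 24 mm behind the reported TCP. They rested on the block's top (about 0.132–0.135) at TCP 0.109, and the wrist picture agrees. The block is still upright at (321,215). I'll go down lower to grip it.

{"api": "servo_tool", "payload": {
  "rows": [0.65, 0, 0.001, 0, 0, 0, 0, 0.65, 0, 0, -0.02, 0, 0, 0, 0.65, 0, 0, -0.02, 0, 0, 0, 0.65, 0, 0, -0.015, 0, 0, 0, 0.65, 0, 0, -0.008, 0, 0, 0, 0.65, 0, 0, 0, 0, 0, 0]
}}

```text
time_s: 3.82
position: [0.4436, -0.0348, 0.0836]
tool_rot: [[-0.089, -0.004, 0.996], [-0.996, 0.001, -0.089], [-0.001, -1.0, -0.004]]
ft_force: [-0.1, -0.1, -0.0]
grip_width: 0.0553
```

{"api": "servo_tool", "payload": {
  "rows": [0.4, 0, 0, 0, 0, 0, 0, 0.3, 0, 0, 0, 0, 0, 0, 0.2, 0, 0, 0, 0, 0, 0, 0.2, 0, 0, 0, 0, 0, 0, 0.1, 0, 0, 0, 0, 0, 0, 0.1, 0, 0, 0, 0, 0, 0, 0.1, 0, 0, 0, 0, 0, 0]
}}

```text
time_s: 4.4
position: [0.445, -0.0353, 0.086]
tool_rot: [[-0.089, 0.002, 0.996], [-0.996, -0.001, -0.089], [0.0, -1.0, 0.002]]
ft_force: [-0.8, 0.0, 6.0]
grip_width: 0.0237
```

Run:
```python
from h import *
s=env.observe();print({k:np.round(s[k],4).tolist() for k in("time_s","position","ft_force","grip_width")})
cv2.imwrite("pics/wrist4.png",env.get_image("wrist")[:,:,::-1])
```

```text
{'time_s': 4.4, 'position': [0.445, -0.0353, 0.086], 'ft_force': [-0.8223, 0.0171, 5.9803], 'grip_width': 0.0237}
```

View pics/wrist4.png

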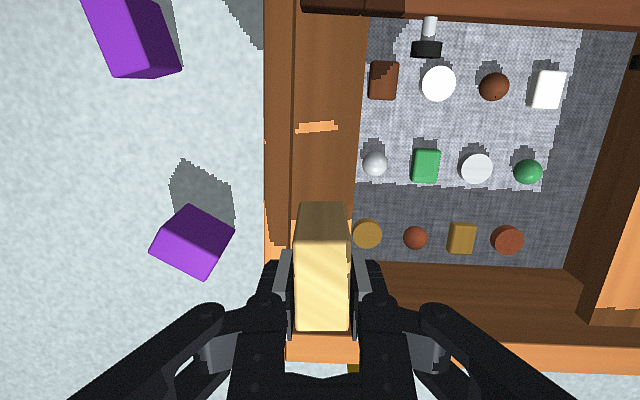

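Grip holds: width 23.7 mm, with the block between the pads. Lifting it.

{"api": "servo_tool", "payload": {
  "rows": [0.1, 0, 0, 0.01, 0, 0, 0, 0.1, 0, 0, 0.02, 0, 0, 0, 0.1, 0, 0, 0.03, 0, 0, 0, 0.1, 0, 0, 0.03, 0, 0, 0, 0.1, 0, 0, 0.02, 0, 0, 0, 0.1, 0, -0.02, 0, 0, 0, 0, 0.1, 0, -0.03, 0, 0, 0, 0, 0.1, 0, -0.035, 0, 0, 0, 0, 0.1, 0, -0.035, 0, 0, 0, 0, 0.1, 0, -0.035, 0, 0, 0, 0],
  "force": 35
}}

```text
time_s: 5.28
position: [0.4442, -0.1915, 0.1954]
tool_rot: [[-0.088, 0.0, 0.996], [-0.996, -0.0, -0.088], [0.0, -1.0, 0.0]]
ft_force: [1.4, 0.0, -0.6]
grip_width: 0.0229
```

{"api": "servo_tool", "payload": {
  "rows": [0.1, 0, -0.035, 0, 0, 0, 0, 0.1, 0, -0.035, 0, 0, 0, 0, 0.1, 0, -0.035, 0, 0, 0, 0, 0.1, 0, -0.035, 0, 0, 0, 0, 0.1, 0, -0.025, 0, 0, 0, 0, 0.1, -0.002, -0.009, 0, 0, 0, 0, 0.1, 0, 0, 0, 0, 0, 0, 0.1, 0, 0, 0, 0, 0, 0]
}}

```text
time_s: 5.95
position: [0.4424, -0.3633, 0.195]
tool_rot: [[-0.089, -0.0, 0.996], [-0.996, 0.001, -0.089], [-0.001, -1.0, -0.0]]
ft_force: [0.5, 1.0, -0.5]
grip_width: 0.0234
```

Run:
```python
from h import *
s=env.observe();print({k:np.round(s[k],4).tolist() for k in("time_s","position","ft_force","grip_width")})
im=env.get_image("scene")[:,:,::-1];cv2.imwrite("pics/s5.png",cv2.resize(im[180:400,80:400],None,fx=2.4,fy=2.4))
cv2.imwrite("pics/wrist5.png",env.get_image("wrist")[:,:,::-1])
```

```text
{'time_s': 5.95, 'position': [0.4424, -0.3633, 0.195], 'ft_force': [0.5061, 1.0494, -0.5024], 'grip_width': 0.0234}
```

View pics/s5.png

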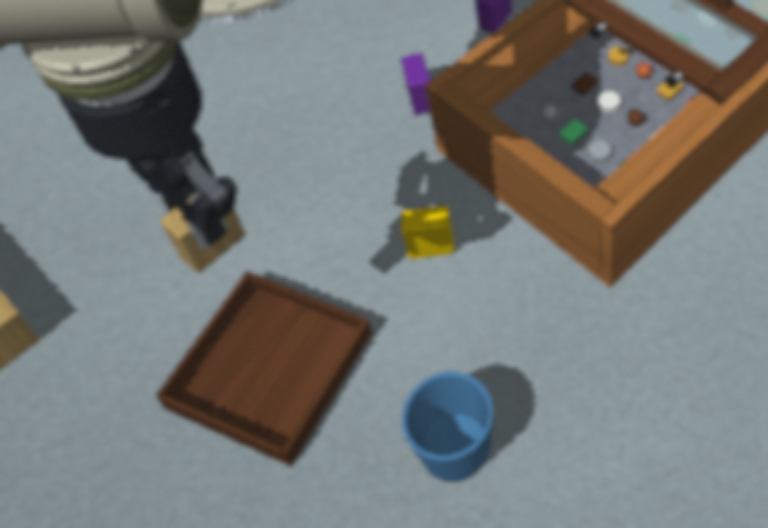

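View pics/wrist5.png

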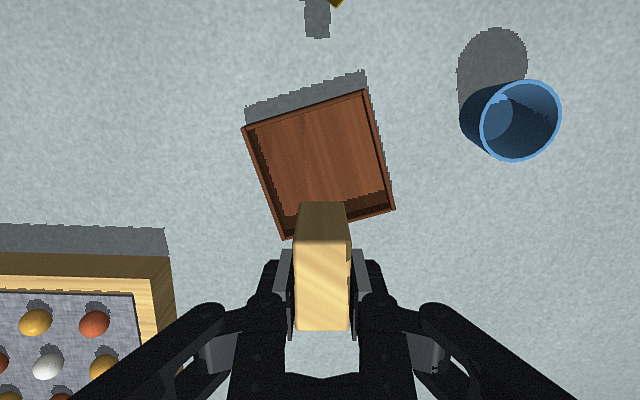

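Run:
```python
from h import *
s=env.observe();P=cast("wrist",[(243,128),(366,92),(395,209),(287,239)],.026,(s["tool_rot"],s["position"]));print(P.round(4),P.mean(0))
```

```text
[[ 0.3687 -0.3159  0.026 ]
 [ 0.4914 -0.2926  0.026 ]
 [ 0.5168 -0.4148  0.026 ]
 [ 0.3975 -0.4397  0.026 ]] [ 0.44362331 -0.36575185  0.026     ]
```

{"api": "servo_tool", "payload": {
  "rows": [0.1, 0, 0, -0.03, 0, 0, 0, 0.1, 0, 0, -0.035, 0, 0, 0, 0.1, 0, 0, -0.035, 0, 0, 0, 0.1, 0, 0, -0.03, 0, 0, 0, 0.1, 0, 0, -0.025, 0, 0, 0, 0.1, 0, 0, -0.015, 0, 0, 0, 0.1, 0, 0, 0, 0, 0, 0, 0.1, 0, 0, 0, 0, 0, 0]
}}

```text
time_s: 6.72
position: [0.4429, -0.3631, 0.0256]
tool_rot: [[-0.088, -0.0, 0.996], [-0.996, 0.001, -0.088], [-0.0, -1.0, -0.0]]
ft_force: [0.5, -0.1, -0.6]
grip_width: 0.024
```

{"api": "servo_tool", "payload": {
  "rows": [0.1, 0, 0, -0.005, 0, 0, 0, 0.1, 0, 0, -0.005, 0, 0, 0, 0.1, 0, 0, -0.005, 0, 0, 0, 0.1, 0, 0, -0.002, 0, 0, 0, 0.1, 0, 0, 0, 0, 0, 0, 0.1, 0, 0, 0, 0, 0, 0]
}}

```text
time_s: 7.22
position: [0.4426, -0.3642, 0.0083]
tool_rot: [[-0.089, 0.0, 0.996], [-0.996, -0.0, -0.089], [0.0, -1.0, 0.0]]
ft_force: [0.8, -0.1, -0.8]
grip_width: 0.0233
```

{"api": "servo_tool", "payload": {
  "rows": [0.1, 0, 0, -0.001, 0, 0, 0, 0.1, 0, 0, -0.0005, 0, 0, 0, 0.1, 0, 0, 0, 0, 0, 0]
}}

```text
time_s: 7.47
position: [0.4426, -0.3641, 0.0067]
tool_rot: [[-0.089, 0.0, 0.996], [-0.996, -0.0, -0.089], [0.0, -1.0, 0.0]]
ft_force: [0.2, -0.1, -0.9]
grip_width: 0.023
```

{"api": "servo_tool", "payload": {
  "rows": [0.1, 0, 0, -0.001, 0, 0, 0, 0.1, 0, 0, -0.0005, 0, 0, 0, 0.1, 0, 0, 0, 0, 0, 0]
}}

```text
time_s: 7.72
position: [0.4426, -0.3643, 0.0061]
tool_rot: [[-0.089, 0.0, 0.996], [-0.996, -0.001, -0.089], [0.001, -1.0, 0.0]]
ft_force: [-1.7, 1.6, 8.1]
grip_width: 0.0232
```

Run:
```python
from h import *
im=env.get_image("scene")[:,:,::-1];cv2.imwrite("pics/s6.png",cv2.resize(im[250:390,110:310],None,fx=3.8,fy=3.8,interpolation=cv2.INTER_CUBIC))
```

```text
(no output)
```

View pics/s6.png

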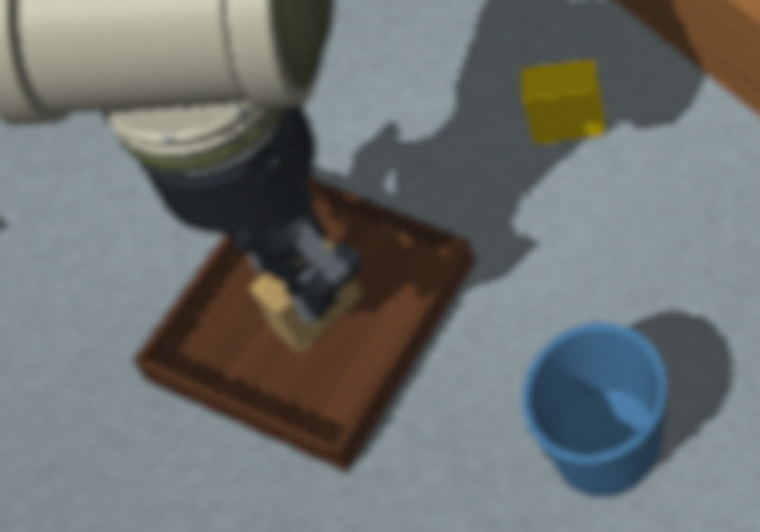

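The block touches the tray floor (8 N, bottom where predicted). Releasing and lifting.

{"api": "servo_tool", "payload": {
  "rows": [0.3, 0, 0, 0.0005, 0, 0, 0, 0.4, 0, 0, 0, 0, 0, 0, 0.5, 0, 0, 0, 0, 0, 0, 0.5, 0, 0, 0, 0, 0, 0, 0.5, 0, 0, 0.02, 0, 0, 0, 0.5, 0, 0, 0.03, 0, 0, 0, 0.5, 0, 0, 0.035, 0, 0, 0, 0.5, 0, 0, 0.035, 0, 0, 0, 0.5, 0, 0, 0.035, 0, 0, 0, 0.5, 0, 0, 0.035, 0, 0, 0]
}}

```text
time_s: 8.6
position: [0.4424, -0.3638, 0.1974]
tool_rot: [[-0.089, -0.0, 0.996], [-0.996, 0.0, -0.089], [-0.0, -1.0, -0.0]]
ft_force: [-0.1, -0.8, 0.3]
grip_width: 0.0427
```

Run:
```python
from h import *
s=env.observe();print({k:np.round(s[k],4).tolist() for k in("time_s","position","ft_force","grip_width")})
cv2.imwrite("pics/wrist7.png",env.get_image("wrist")[:,:,::-1])
im=env.get_image("scene")[:,:,::-1];cv2.imwrite("pics/s7.png",im)
```

```text
{'time_s': 8.6, 'position': [0.4424, -0.3638, 0.1974], 'ft_force': [-0.0826, -0.7531, 0.33], 'grip_width': 0.0427}
```

View pics/wrist7.png

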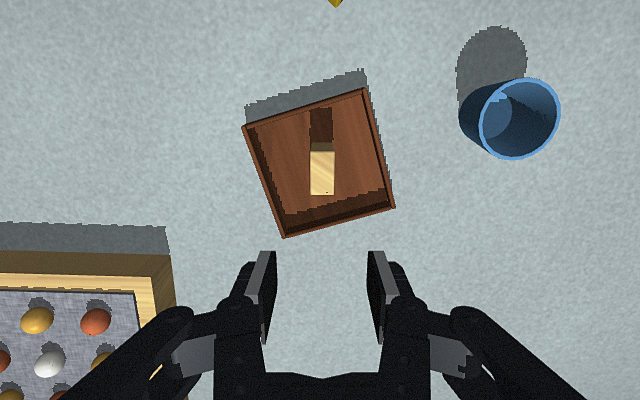

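View pics/s7.png

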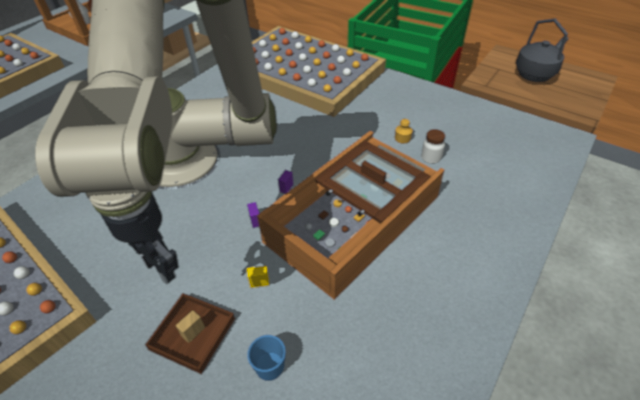

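The block stands upright in the middle of the tray, at wrist (321,172), and the wares are undisturbed. Next I go behind the pull with closed fingers.

{"api": "servo_tool", "payload": {
  "rows": [0.5, 0.008, 0.035, 0, 0, 0, -0.3, 0.3, 0.008, 0.035, 0, 0, 0, -0.3, 0, 0.008, 0.035, 0, 0, 0, -0.3, 0, 0.008, 0.035, 0, 0, 0, -0.3, 0, 0.008, 0.035, 0, 0, 0, -0.3, 0, 0.008, 0.035, 0, 0, 0, -0.3, 0, 0.008, 0.035, 0, 0, 0, -0.3, 0, 0.008, 0.035, 0, 0, 0, -0.3, 0, 0.008, 0.035, 0, 0, 0, -0.3, 0, 0.008, 0.035, 0, 0, 0, -0.3]
}}

```text
time_s: 9.53
position: [0.5224, -0.0123, 0.1951]
tool_rot: [[-0.141, -0.001, 0.99], [-0.99, 0.0, -0.141], [-0.0, -1.0, -0.001]]
ft_force: [0.6, -0.7, 0.9]
grip_width: -0.0001
```

{"api": "servo_tool", "payload": {
  "rows": [0, 0.008, 0.035, 0, 0, 0, 0, 0, 0.008, 0.035, 0, 0, 0, 0, 0, 0.008, 0.035, 0, 0, 0, 0, 0, 0.008, 0.035, 0, 0, 0, 0, 0, 0.008, 0.035, 0, 0, 0, 0, 0, 0.007, 0.035, 0, 0, 0, 0, 0, 0, 0, 0, 0, 0, 0, 0, 0, 0, 0, 0, 0, 0]
}}

```text
time_s: 10.2
position: [0.5692, 0.1974, 0.1945]
tool_rot: [[-0.138, -0.002, 0.99], [-0.99, -0.0, -0.138], [0.001, -1.0, -0.002]]
ft_force: [0.5, -0.5, 0.3]
grip_width: 0.0002
```

Run:
```python
from h import *
s=env.observe();print({k:np.round(s[k],4).tolist() for k in("time_s","position","tool_rot","ft_force","grip_width")})
np.savez("w8.npz",R=s["tool_rot"],p=s["position"])
cv2.imwrite("pics/wrist8.png",env.get_image("wrist")[:,:,::-1])
```

```text
{'time_s': 10.2, 'position': [0.5692, 0.1974, 0.1945], 'tool_rot': [[-0.138, -0.0017, 0.9904], [-0.9904, -0.0003, -0.138], [0.0006, -1.0, -0.0016]], 'ft_force': [0.5446, -0.463, 0.3119], 'grip_width': 0.0002}
```

View pics/wrist8.png

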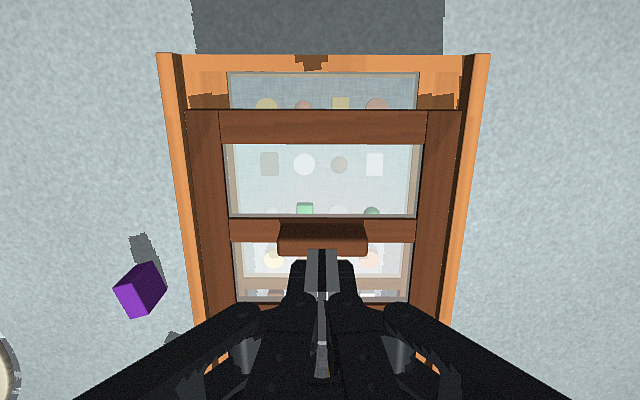

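Run:
```python
from h import *
d=np.load("w8.npz");T=(d["R"],d["p"])
im=cv2.imread("pics/wrist8.png");cv2.imwrite("pics/w8c.png",cv2.resize(im[200:310,250:390],None,fx=5,fy=5,interpolation=cv2.INTER_CUBIC))
ey=np.array([.14,.99,0])
for r in (221,225,230,235,240,245,250,255):
    P=cast("wrist",[(322,r)],.133,T)[0];print(r,P.round(4), "tcp ahead along ey",((d["p"]-P)@ey).round(4))
print(cast("wrist",[(278,250),(367,250)],.133,T))
```

```text
221 [0.5672 0.183  0.133 ] tcp ahead along ey 0.0145
225 [0.5668 0.1798 0.133 ] tcp ahead along ey 0.0177
230 [0.5662 0.1758 0.133 ] tcp ahead along ey 0.0218
235 [0.5657 0.1718 0.133 ] tcp ahead along ey 0.0258
240 [0.5651 0.1677 0.133 ] tcp ahead along ey 0.03
245 [0.5645 0.1636 0.133 ] tcp ahead along ey 0.0341
250 [0.5639 0.1594 0.133 ] tcp ahead along ey 0.0383
255 [0.5634 0.1552 0.133 ] tcp ahead along ey 0.0426
[[0.53082551 0.16401869 0.133     ]
 [0.5977956  0.15469098 0.133     ]]
```

View pics/w8c.png

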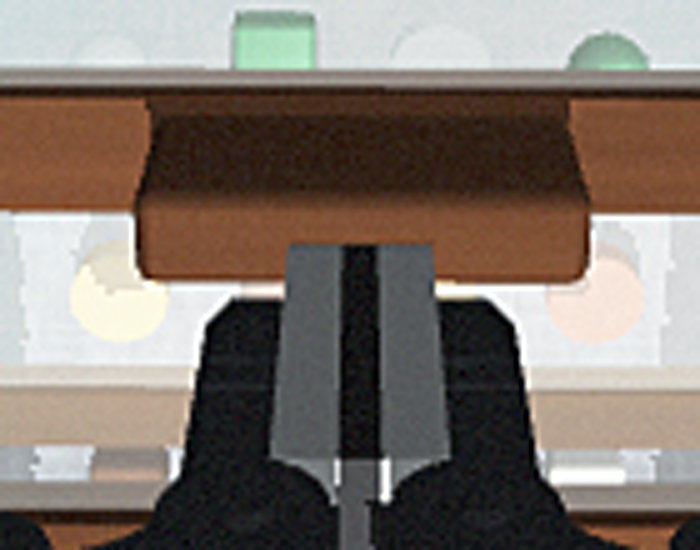

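{"api": "servo_tool", "payload": {
  "rows": [0, 0, 0, -0.03, 0, 0, 0, 0, 0, 0, -0.03, 0, 0, 0, 0, 0, 0, -0.025, 0, 0, 0, 0, 0, 0, -0.013, 0, 0, 0, 0, 0, 0, -0.006, 0, 0, 0, 0, 0, 0, 0, 0, 0, 0, 0, 0, 0, 0, 0, 0, 0]
}}

```text
time_s: 10.83
position: [0.57, 0.1952, 0.0925]
tool_rot: [[-0.142, 0.001, 0.99], [-0.99, 0.0, -0.142], [-0.0, -1.0, 0.001]]
ft_force: [0.8, -0.6, 1.1]
grip_width: 0.0001
```

Run:
```python
from h import *
s=env.observe();print({k:np.round(s[k],4).tolist() for k in("time_s","position","ft_force","grip_width")})
cv2.imwrite("pics/wrist9.png",env.get_image("wrist")[:,:,::-1])
im=env.get_image("scene")[:,:,::-1];cv2.imwrite("pics/s9.png",cv2.resize(im[100:260,280:460],None,fx=4,fy=3.7))
```

```text
{'time_s': 10.8333, 'position': [0.57, 0.1952, 0.0925], 'ft_force': [0.7753, -0.5747, 1.1465], 'grip_width': 0.0001}
```

View pics/wrist9.png

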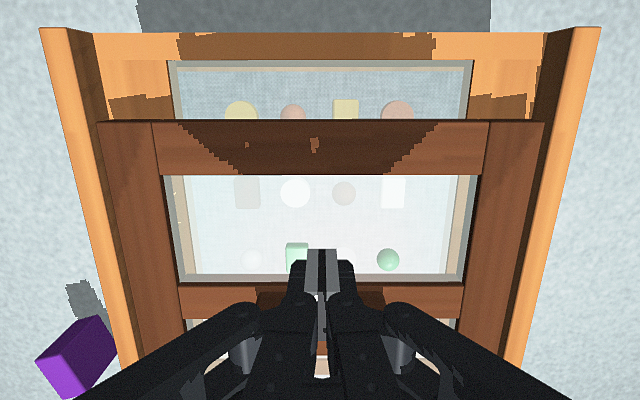

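View pics/s9.png

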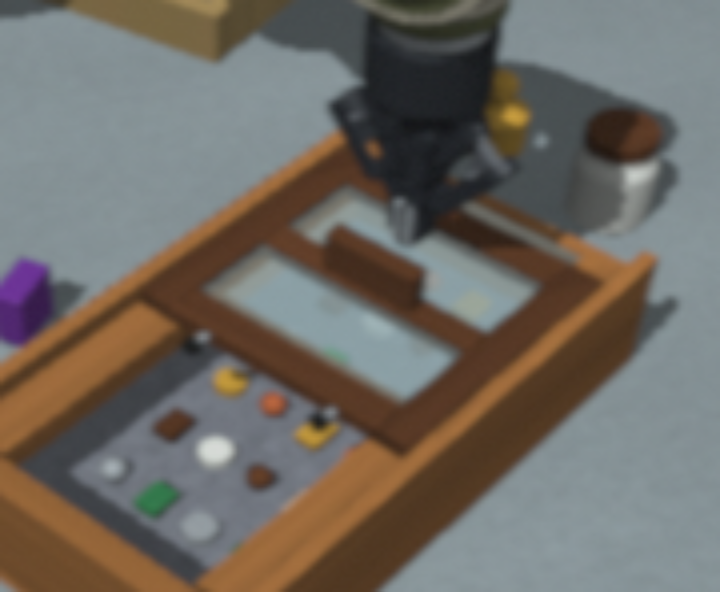

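{"api": "servo_tool", "payload": {
  "rows": [0, -0.0007, -0.005, 0, 0, 0, 0, 0, -0.0007, -0.005, 0, 0, 0, 0, 0, -0.0007, -0.005, 0, 0, 0, 0, 0, -0.0007, -0.005, 0, 0, 0, 0, 0, -0.0011, -0.008, 0, 0, 0, 0, 0, -0.0014, -0.01, 0, 0, 0, 0, 0, -0.0014, -0.01, 0, 0, 0, 0, 0, -0.0014, -0.01, 0, 0, 0, 0, 0, -0.0014, -0.01, 0, 0, 0, 0, 0, -0.0014, -0.01, 0, 0, 0, 0]
}}

```text
time_s: 11.77
position: [0.5585, 0.1167, 0.0918]
tool_rot: [[-0.141, 0.0, 0.99], [-0.99, 0.0, -0.141], [-0.0, -1.0, 0.0]]
ft_force: [0.1, 2.9, 2.5]
grip_width: -0.0001
```

{"api": "servo_tool", "payload": {
  "rows": [0, -0.0014, -0.01, 0, 0, 0, 0, 0, -0.0014, -0.01, 0, 0, 0, 0, 0, -0.0014, -0.01, 0, 0, 0, 0, 0, -0.0014, -0.01, 0, 0, 0, 0, 0, -0.0007, -0.005, 0, 0, 0, 0]
}}

```text
time_s: 12.18
position: [0.5521, 0.0714, 0.0916]
tool_rot: [[-0.142, -0.0, 0.99], [-0.99, -0.0, -0.142], [0.0, -1.0, -0.0]]
ft_force: [1.1, 2.9, 1.6]
grip_width: 0.0001
```

Run:
```python
from h import *
s=env.observe();print({k:np.round(s[k],4).tolist() for k in("time_s","position","ft_force","grip_width")})
np.savez("w10.npz",R=s["tool_rot"],p=s["position"])
cv2.imwrite("pics/wrist10.png",env.get_image("wrist")[:,:,::-1])
im=env.get_image("scene")[:,:,::-1];cv2.imwrite("pics/s10.png",cv2.resize(im[130:300,250:450],None,fx=3.9,fy=3.5))
```

```text
{'time_s': 12.1833, 'position': [0.5521, 0.0714, 0.0916], 'ft_force': [1.111, 2.9347, 1.5646], 'grip_width': 0.0001}
```

View pics/wrist10.png

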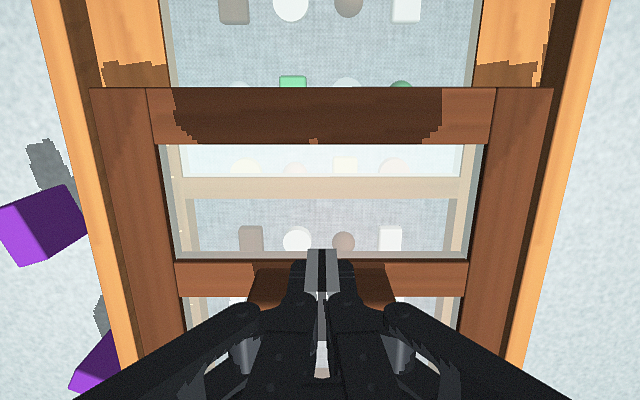

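View pics/s10.png

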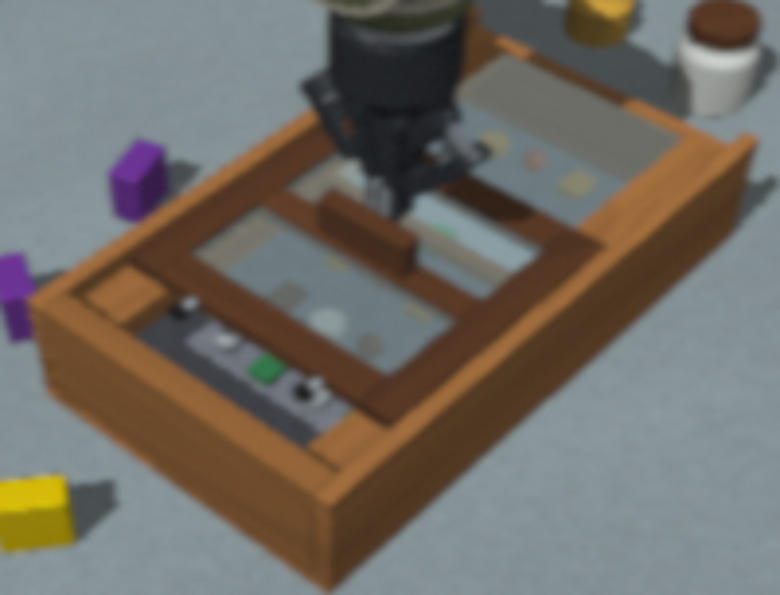

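{"api": "servo_tool", "payload": {
  "rows": [0, -0.0011, -0.008, 0, 0, 0, 0, 0, -0.001, -0.007, 0, 0, 0, 0, 0, -0.0006, -0.004, 0, 0, 0, 0, 0, -0.0003, -0.002, 0, 0, 0, 0, 0, -0.0002, -0.0015, 0, 0, 0, 0, 0, -0.0002, -0.0015, 0, 0, 0, 0]
}}

```text
time_s: 12.78
position: [0.5488, 0.049, 0.0915]
tool_rot: [[-0.141, -0.001, 0.99], [-0.99, 0.0, -0.141], [-0.0, -1.0, -0.001]]
ft_force: [-0.1, 3.1, -1.9]
grip_width: -0.0
```

Run:
```python
from h import *
im=env.get_image("scene")[:,:,::-1];cv2.imwrite("pics/s11.png",cv2.resize(im[170:290,255:385],None,fx=5.5,fy=4.9,interpolation=cv2.INTER_CUBIC))
```

```text
(no output)
```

View pics/s11.png

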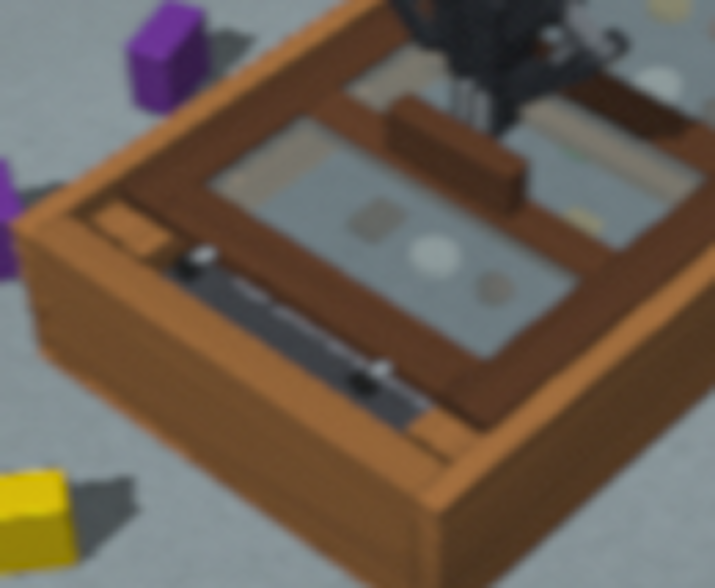

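{"api": "servo_tool", "payload": {
  "rows": [0, -0.0002, -0.0013, 0, 0, 0, 0, 0, -0.0002, -0.0013, 0, 0, 0, 0, 0, -0.0001, -0.0007, 0, 0, 0, 0, 0, -0.0001, -0.0007, 0, 0, 0, 0]
}}

```text
time_s: 13.17
position: [0.5482, 0.0449, 0.0916]
tool_rot: [[-0.141, -0.0, 0.99], [-0.99, 0.0, -0.141], [-0.0, -1.0, -0.0]]
ft_force: [0.7, 3.1, -1.5]
grip_width: -0.0001
```

{"api": "servo_tool", "payload": {
  "rows": [0, -0.0001, -0.0005, 0, 0, 0, 0, 0, -0.0001, -0.0005, 0, 0, 0, 0]
}}

```text
time_s: 13.33
position: [0.5481, 0.0439, 0.0917]
tool_rot: [[-0.141, -0.0, 0.99], [-0.99, 0.0, -0.141], [-0.0, -1.0, -0.0]]
ft_force: [0.3, 2.9, -1.6]
grip_width: 0.0001
```

{"api": "servo_tool", "payload": {
  "rows": [0, -0.0001, -0.0005, 0, 0, 0, 0, 0, 0, -0.0003, 0, 0, 0, 0]
}}

```text
time_s: 13.5
position: [0.548, 0.043, 0.0917]
tool_rot: [[-0.141, -0.0, 0.99], [-0.99, -0.0, -0.141], [0.0, -1.0, -0.0]]
ft_force: [-0.4, 3.2, -2.4]
grip_width: 0.0
```

{"api": "servo_tool", "payload": {
  "rows": [0, -0.0001, -0.0005, 0, 0, 0, 0, 0, -0.0001, -0.0003, 0, 0, 0, 0]
}}

```text
time_s: 13.67
position: [0.5479, 0.0423, 0.0918]
tool_rot: [[-0.141, 0.0, 0.99], [-0.99, 0.0, -0.141], [-0.0, -1.0, 0.0]]
ft_force: [-0.1, 2.5, -2.3]
grip_width: -0.0002
```

{"api": "servo_tool", "payload": {
  "rows": [0, -0.0001, -0.0005, 0, 0, 0, 0, 0, -0.0001, -0.0005, 0, 0, 0, 0]
}}

```text
time_s: 13.83
position: [0.5478, 0.0412, 0.0918]
tool_rot: [[-0.141, 0.0, 0.99], [-0.99, -0.0, -0.141], [0.0, -1.0, 0.0]]
ft_force: [0.9, 2.8, -1.0]
grip_width: -0.0001
```

{"api": "servo_tool", "payload": {
  "rows": [0, -0.0002, -0.0005, 0, 0, 0, 0, 0, -0.0001, -0.0005, 0, 0, 0, 0]
}}

```text
time_s: 14.0
position: [0.5476, 0.0402, 0.0918]
tool_rot: [[-0.141, 0.001, 0.99], [-0.99, -0.0, -0.141], [-0.0, -1.0, 0.001]]
ft_force: [1.0, 3.6, -2.1]
grip_width: 0.0
```

{"api": "servo_tool", "payload": {
  "rows": [0, -0.0001, -0.0005, 0, 0, 0, 0, 0, -0.0001, -0.0003, 0, 0, 0, 0]
}}

```text
time_s: 14.17
position: [0.5474, 0.0393, 0.0919]
tool_rot: [[-0.141, 0.001, 0.99], [-0.99, -0.0, -0.141], [0.0, -1.0, 0.001]]
ft_force: [1.3, 3.1, -1.5]
grip_width: 0.0001
```

{"api": "servo_tool", "payload": {
  "rows": [0, -0.0001, -0.0005, 0, 0, 0, 0, 0, -0.0001, -0.0005, 0, 0, 0, 0]
}}

```text
time_s: 14.33
position: [0.5472, 0.0384, 0.0919]
tool_rot: [[-0.141, 0.001, 0.99], [-0.99, -0.0, -0.141], [0.0, -1.0, 0.001]]
ft_force: [2.2, 3.4, -0.8]
grip_width: -0.0001
```

Run:
```python
from h import *
print(env.observe()["ft_force"])
im=env.get_image("scene")[:,:,::-1];cv2.imwrite("pics/s12.png",cv2.resize(im[190:270,260:350],None,fx=8,fy=7,interpolation=cv2.INTER_CUBIC))
```

```text
[ 2.19290141  3.43971933 -0.80303734]
```

View pics/s12.png

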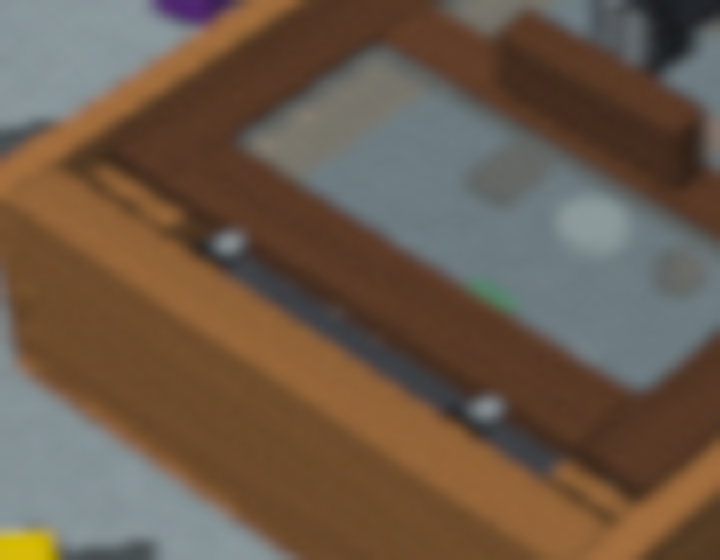

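The rubber buffers are almost at the jamb's inner face, at crop (205,250) and (460,410). Continuing in small steps.

{"api": "servo_tool", "payload": {
  "rows": [0, -0.0001, -0.0004, 0, 0, 0, 0, 0, -0.0001, -0.0004, 0, 0, 0, 0]
}}

```text
time_s: 14.55
position: [0.547, 0.0376, 0.0919]
tool_rot: [[-0.141, 0.001, 0.99], [-0.99, -0.0, -0.141], [-0.0, -1.0, 0.001]]
ft_force: [2.3, 1.7, -0.1]
grip_width: 0.0002
```

{"api": "servo_tool", "payload": {
  "rows": [0, 0, -0.0004, 0, 0, 0, 0, 0, 0, -0.0004, 0, 0, 0, 0]
}}

```text
time_s: 14.72
position: [0.5469, 0.0369, 0.0919]
tool_rot: [[-0.141, 0.0, 0.99], [-0.99, 0.0, -0.141], [-0.0, -1.0, 0.0]]
ft_force: [2.7, 3.2, 1.1]
grip_width: -0.0003
```

{"api": "servo_tool", "payload": {
  "rows": [0, 0, -0.0004, 0, 0, 0, 0, 0, 0, -0.0004, 0, 0, 0, 0]
}}

```text
time_s: 14.88
position: [0.5468, 0.0366, 0.0919]
tool_rot: [[-0.141, 0.0, 0.99], [-0.99, 0.001, -0.141], [-0.001, -1.0, 0.0]]
ft_force: [2.5, 7.0, 1.5]
grip_width: 0.0002
```

Contact: the force has risen to 7 N.

{"api": "servo_tool", "payload": {
  "rows": [0, 0, -0.0002, 0, 0, 0, 0, 0, 0, 0, 0, 0, 0, 0]
}}

```text
time_s: 15.05
position: [0.5468, 0.0365, 0.0919]
tool_rot: [[-0.141, 0.0, 0.99], [-0.99, 0.001, -0.141], [-0.001, -1.0, 0.0]]
ft_force: [2.9, 5.7, 0.5]
grip_width: 0.0001
```

{"api": "servo_tool", "payload": {
  "rows": [0, 0, -0.0004, 0, 0, 0, 0, 0, 0, 0, 0, 0, 0, 0]
}}

```text
time_s: 15.22
position: [0.5468, 0.0363, 0.0919]
tool_rot: [[-0.141, 0.0, 0.99], [-0.99, 0.002, -0.141], [-0.002, -1.0, 0.0]]
ft_force: [3.1, 8.1, 1.8]
grip_width: 0.0001
```

{"api": "servo_tool", "payload": {
  "rows": [0, 0, -0.0003, 0, 0, 0, 0, 0, 0, 0, 0, 0, 0, 0]
}}

```text
time_s: 15.38
position: [0.5468, 0.0362, 0.0919]
tool_rot: [[-0.141, 0.0, 0.99], [-0.99, 0.002, -0.141], [-0.002, -1.0, 0.0]]
ft_force: [2.6, 8.0, 1.9]
grip_width: 0.0002
```

{"api": "servo_tool", "payload": {
  "rows": [0, 0, -0.0003, 0, 0, 0, 0, 0, 0, 0, 0, 0, 0, 0, 0, 0, 0, 0, 0, 0, 0, 0, 0, 0, 0, 0, 0, 0]
}}

```text
time_s: 15.72
position: [0.5468, 0.0361, 0.0919]
tool_rot: [[-0.141, 0.0, 0.99], [-0.99, 0.002, -0.141], [-0.002, -1.0, 0.0]]
ft_force: [2.7, 9.2, 1.3]
grip_width: 0.0001
```

9.5 N along the track, about 6 N above the sliding force, and held. Backing off straight and lifting clear.

{"api": "servo_tool", "payload": {
  "rows": [0, 0.0003, 0.002, 0, 0, 0, 0, 0, 0.0007, 0.005, 0, 0, 0, 0, 0, 0.0011, 0.008, 0, 0, 0, 0, 0, 0, 0, 0, 0, 0, 0, 0, 0, 0, 0.02, 0, 0, 0, 0, 0, 0, 0.035, 0, 0, 0, 0, 0, 0, 0.035, 0, 0, 0, 0, 0, 0, 0.035, 0, 0, 0, 0, 0, 0, 0.01, 0, 0, 0, 0, 0, 0, 0, 0, 0, 0]
}}

```text
time_s: 16.55
position: [0.5499, 0.0498, 0.2298]
tool_rot: [[-0.141, 0.006, 0.99], [-0.99, -0.001, -0.141], [0.0, -1.0, 0.006]]
ft_force: [0.5, 0.5, -0.4]
grip_width: 0.0001
```

Run:
```python
from h import *
s=env.observe();print({k:np.round(s[k],4).tolist() for k in("time_s","position","ft_force","qvel")})
im=env.get_image("scene")[:,:,::-1];cv2.imwrite("pics/s13.png",im);cv2.imwrite("pics/s13c.png",cv2.resize(im[190:270,260:350],None,fx=8,fy=7,interpolation=cv2.INTER_CUBIC))
```

```text
{'time_s': 16.55, 'position': [0.5499, 0.0498, 0.2298], 'ft_force': [0.4809, 0.5398, -0.4], 'qvel': [-0.0548, 2.5506, 5.4889, 0.033, -3.2828, -0.0648]}
```

View pics/s13c.png

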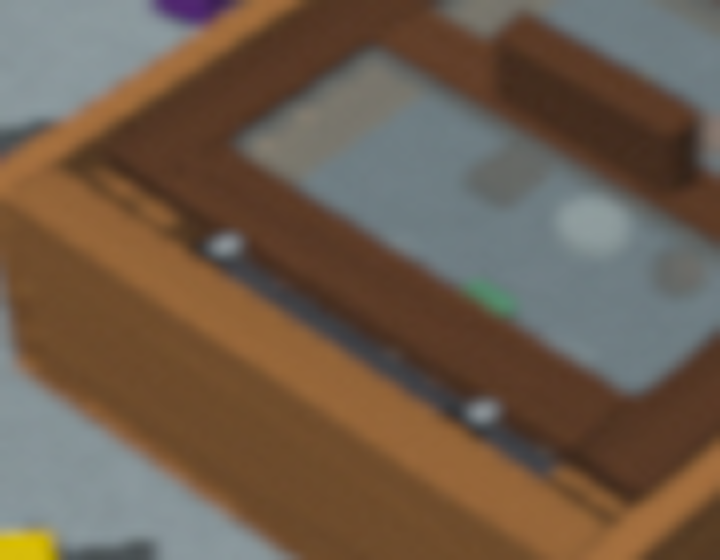

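View pics/s13.png

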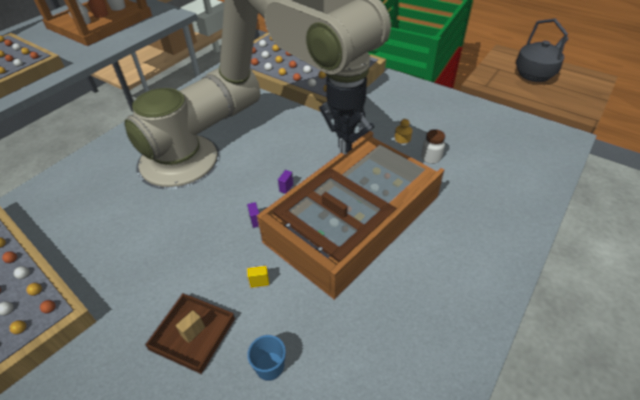

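Position agrees: 6.3 N over 0.8 mm matches the buffers' 8 N/mm, and the door has stayed put against the jamb. The block is upright and the wares are in place. Letting the arm settle, then handing in.

{"api": "servo_tool", "payload": {
  "rows": [0, 0, 0, 0, 0, 0, 0, 0, 0, 0, 0, 0, 0, 0, 0, 0, 0, 0, 0, 0, 0]
}}

```text
time_s: 16.85
position: [0.5484, 0.0499, 0.2253]
tool_rot: [[-0.141, -0.003, 0.99], [-0.99, 0.0, -0.141], [0.0, -1.0, -0.003]]
ft_force: [0.4, 0.7, 0.6]
grip_width: 0.0003
```

Run:
```python
from rig import env
print(env.close_job())
```

```text
the job is handed in; nothing more can be done
None
```

The stop block is standing upright near the middle of the tray. The door is closed with its buffers on the frame end, and I handed the job in at about 17 s; it gave no verdict.

- **Door:** I pushed it shut with closed fingers behind the pull until the force along the track reached about 9.5 N. That is about 6 N above the sliding force, inside the snug range. The rise of about 6 N over 0.8 mm matches the buffers' 8 N/mm. After backing off, the last picture shows the buffers still at the frame end. I could not measure the force that remains there now that the arm has let go.
- **Wares:** The teacup, weight and jar look unmoved in the last picture, though I did not measure them. The gripper is clear of everything.
- **What disagreed:** My first grasp failed. The fingers closed on top of the block with up to about 12.5 N. Their real ends sit about 24 mm behind the reported TCP, contrary to the description. I measured that offset from the contact and the wrist picture, allowed for it, and the second grasp held.
- **Block height:** The scene picture put the block's top at about 132 mm rather than 135 mm. This did not affect the result.

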